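# Snap together a two-tier tube rack

## Task

Build up the modular tube rack: press the blue tier down onto the white base until its studs are fully home and both orange catches have clicked over it, and only then press the purple tier onto the blue one in the same way. Leave the finished rack standing on its base, let go of it, and leave the spare yellow tier and everything else on the bench where it is.

Things in the scene. Friction and masses are not known exactly. Their poses are not given: they have to be found in the camera images.
- base: White base plate of the rack, fixed to the bench. Foot 130 x 80 x 11 mm, on it a deck 84 x 56 mm whose top is 20 mm above the bench, with four white studs. Origin: centre of the underside; x along the 130 mm length, y across, z up. An orange spring catch stands at each x end, its top 20 mm above the deck, its outer face 48.5 mm from the centre.
- base_deck (a point): Centre of the deck's top, axes as the base. Studs at x = +-27, y = +-16 mm: 12 mm in diameter, 9 mm high, straight for 4 mm then tapering to 7 mm. The blue tier is home with its origin at this point (within 1.8 mm in height), x axes parallel, either way round. Pressing it home takes about 10 to 20 N straight down; its own weight does not do it.
- blue_tier: Loose blue rack tier, 84 (x) x 56 (y) x 44 (z) mm, 0.1 kg, upright on the bench; same end for end. Origin: centre of underside, z up. Below: sockets 14 mm square, 10 deep at x +-27, y +-16; 6 mm lip at each x end, a recess 3.5 mm deep above it up to 20. On top: 9 dark dummy wells, 4 studs, orange catches at the x ends (tops 64 mm above origin), brackets out to x +-50. Sides y +-28 mm plain, to grip.
- blue_deck (a point): Centre of the blue tier's top, 44 mm above its origin, axes as the blue tier; studs and catches (and pressing force) exactly as on the base's deck. The purple tier is home with its origin at this point (within 1.8 mm in height), x axes parallel, either way round.
- purple_tier: Loose purple top tier, 84 (x) x 56 (y) x 40 (z) mm, 0.09 kg, upright on the bench, flat top with fifteen dark dummy wells, no studs or catches. Origin: centre of the underside, z up. Sockets, lips and recesses as the blue tier; plain long sides y = +-28 mm to grip.
- base_catch0 (a joint): Orange catch at the -x end of the base. Joint: 0 at rest, up to 0.0055 m pushed outward, 0.0022 m while a tier's edge passes, near 0 again once clicked. 3.8 N preload + 1.9 N/mm, slippery. Its nose overhangs the tier's end by 2.2 mm, 6.8 mm above the deck; its sloped top is spread by the tier coming down, then it snaps in over the tier's lip.
- base_catch1 (a joint): Orange catch at the +x end of the base. Values as base_catch0.
- blue_tier_catch0 (a joint): Orange catch at the -x end of the blue tier's top. Values as base_catch0.
- blue_tier_catch1 (a joint): Orange catch at the +x end of the blue tier's top. Values as base_catch0.
- yellow_tier: Spare yellow tier, 84 x 56 x 28 mm, loose, not wanted; leave it. Origin: centre of the underside.
- phone: Black phone lying flat, 74 x 150 x 8 mm, loose; leave it.
- wash_bottle: White bottle with blue cap, 64 mm across, 150 mm high, loose; leave it.
- amber_jar: Amber jar, 60 mm across, 85 mm high, loose; leave it.
- dish_stack: Low stack of dishes, 90 mm across, 33 mm high, loose; leave it.
- beaker: Glass beaker, 68 mm across, 80 mm high, loose; leave it.
- cap_pot: Clear pot with red lid, 56 mm across, 60 mm high, loose; leave it.
Things that resemble listed ones, but are neither listed nor needed, are in the scene too. What is shaped like the blue_tier but green is not meant. What is shaped like the purple_tier but pink is not meant.

How it is judged (in metres and radians):
On the way, in this order (a step that is already met when the one before it is completed fails the run):
1. the blue tier is fully home on the base and both base catches have clicked (z of blue_tier in the frame of base_deck between -0.003 and 0.0018 m and horizontal distance between blue_tier and base_deck below 0.004 m and angle between the z axis of blue_tier and the z axis of base_deck, either way round below 0.05 rad and angle between the x axis of blue_tier and the x axis of base_deck, either way round below 0.1 rad and value of joint each of base_catch0, base_catch1 below 0.0012 m), for 0.2 s.
2. the purple tier is fully home on the blue tier, itself still home on the base, and both blue catches have clicked (all of step 1 and z of purple_tier in the frame of blue_deck between -0.003 and 0.0018 m and horizontal distance between purple_tier and blue_deck below 0.004 m and angle between the z axis of purple_tier and the z axis of blue_deck, either way round below 0.05 rad and angle between the x axis of purple_tier and the x axis of blue_deck, either way round below 0.1 rad and value of joint each of blue_tier_catch0, blue_tier_catch1 below 0.0012 m), for 0.2 s.
At the end, for the whole second after the job is handed in: Blue on the base deck, purple on the blue deck, each within 1.8 mm of fully down, 4 mm of centre, 0.05 rad of flat and 0.1 rad of parallel (either way round); all four catches within 1.2 mm of rest; purple within 0.1 rad of upright; both tiers at rest (all of step 2 and angle between purple_tier's own z axis and vertical below 0.1 rad and linear speed of each of blue_tier, purple_tier below 0.02 m/s); the robot touches nothing.
It fails at once if a bystander (yellow tier, phone, bottle, jar, dishes, beaker or pot) is moved more than 25 mm or tipped (distance of any of yellow_tier, phone, wash_bottle, amber_jar, dish_stack, beaker, cap_pot from where it was at the start of the episode above 0.025 m or angle between any of yellow_tier, phone, wash_bottle, amber_jar, dish_stack, beaker, cap_pot's own z axis and vertical above 0.4 rad).
It also fails if it takes over 67 s, if anything falls off the work surface, if the arm or the gripper's body presses on something with over 40 N, if the wrist force passes 120 N, or if a joint passes its speed limit or range.

## Robot

A 6-joint arm with a two-finger parallel gripper is mounted at the origin on the work surface. World frame = base frame: x ahead of the robot, y to its left, z up, the work surface at z = 0. Lengths are in mm, angles in rad, forces in N, time in s.
With the tool pointing down it reaches from about 350 to 950 mm from the base axis. Payload 17.4 kg.
Tool frame: the origin (TCP) lies between the finger pads; the fingertips stand robot.tip_extent ahead of it and the grasp point (between the pads) lies 11 mm behind it (robot.tip_extent is the distance from the TCP to the fingertips, in mm); z points along the fingers, y is the direction in which the jaws open and shut (so a half turn about z gives the same grasp; the last joint's range is limited). The gripper opens to 93 mm and grips with 3 to 60 N. Pads are 15 mm wide; open, the fingers measure 128 mm over their backs; the gripper's body (75 mm by 188 mm) begins 65 mm behind the grasp point.
Start: joints at [-1.228, 0.116, 1.442, -0, 1.584, -0.038], TCP at [250.864, -626.658, 226.646] pointing down, gripper open.
Joint ranges: [-2.83, 2.83], [-0.83, 2.19], [0.07, 2.5], [-1.14, 4.28], [0.01, 3], [-2.97, 2.97]. Speed limits (rad/s): [1.89, 1.89, 2.22, 3.14, 3.14, 3.14].

## Interface

Orientations are given as [roll, pitch, yaw] about the fixed x, y, z axes, in that order (R = Rz(yaw) Ry(pitch) Rx(roll)).
In Python, from cell import robot gives the robot as it stands. The module is installed in compiled form; this text tells all that it offers.
- The arm moves only by the shell command python3 -m jog 'ROWS' [FORCE]. ROWS is JSON, a list of rows, each an object with "rot": the turn, a rotation vector about the tool's x, y, z in degrees, a list of three; "slide": the shift along the tool's x, y, z in mm, a list of three; "grip": the opening, from -1 (shut) to 1 (fully open). A call has 1 to 12 rows; each row shifts and turns the commanded pose from where the row before left it, along the tool's axes as they then stand; what a row does not reach is not made up. A row lasts 1/10 s, in which the tool goes at most 50 mm and 8.59 degrees, less where a joint would pass 70% of its speed; a pose out of reach is approached as far as the arm can. A call with a gripper value outside its range is refused whole. The fingers move at their own pace and stop on an object; FORCE is the grip in N (left out, the last holds). Time passes only in rows, so rows that do not move let the fingers close. It gives the time, the measured TCP pose, the force and the opening at its end, in the units of the state.
- robot.state(): the state, without advancing time (a new reading comes with each control period).
- robot.capture(name): name is "side" or "top" or "wrist"; returns a dict with "img" (480x640x3 uint8, red, green, blue), "K" (3x3 intrinsics, pixels), "rvec" (rotation vector, rad) and "tvec" (3), from world to camera coordinates, as OpenCV has them; the wrist camera has in their place "hand_eye" (4x4, takes a point from camera to tool coordinates, whose origin is the TCP and whose axes are the flange's). Camera axes: x right, y down, z forward; pixel columns grow to the right and rows downward; lengths in mm; the calibration is good to about 2 mm. The wrist camera is an equidistant fisheye: a pixel r from the principal point sees the ray r / f radians off the axis. A picture is of the moment at which its call begins: read the wrist's pose just before it. There is no depth.
- robot.job_done(): hands the job in, once; it reports no verdict.
The state is a dict: "time": time; "joint_pos": joint angles; "joint_vel": joint speeds; "joint_torque": joint torques, N m; "position": TCP position; "ee_rot": TCP orientation; "wrist_force": force on the tool from outside, world axes, zero at the start; "wrist_torque": the same for the moment, N m; "grip_width": finger opening in mm.
Only numpy, scipy, OpenCV 4.12 (cv2) and the standard library are available. Lean on these libraries where they do the work, as an engineer would, in place of code of your own. Each camera call takes 0.05 s, during which the arm holds its last target. There are 200 camera calls.

## Working session

There is one attempt and no reset: what is moved stays moved. The work goes in short steps, Python scripts to look and compute and a shell command to move; the robot and the scene stay as the last step left them, time stands still between calls to the robot, and variables do not carry over. Pictures are saved under pics/ and viewed, about 8 in all and at most 12, crops included, and the job is handed in when it is done.

```bash
mkdir -p pics; python3 - <<'E'
from cell import robot
import cv2
s=robot.state();print(s,robot.tip_extent)
for n in("top","side"):
    c=robot.capture(n);cv2.imwrite(f"pics/{n}0.png",c["img"][:,:,::-1])
    print(n,c["K"].tolist(),c["rvec"],c["tvec"])
c=robot.capture("wrist");print(c["K"].tolist(),c["hand_eye"]);cv2.imwrite("pics/w0.png",c["img"][:,:,::-1])
E
```

```text
{'time': 0.0, 'joint_pos': array([-1.22778579e+00,  1.16457578e-01,  1.44221356e+00, -3.15693997e-05,
        1.58400034e+00, -3.77489208e-02]), 'joint_vel': array([-4.88264041e-05,  6.37560825e-04,  1.66227929e-03,  4.05764659e-04,
       -3.65224778e-06,  1.03569241e-03]), 'joint_torque': array([ 3.42166804e-04, -7.21269178e+01, -6.22615385e+01,  7.80138513e-02,
        2.38272850e-02, -1.02609386e-04]), 'position': array([ 250.80182813, -626.48266892,  225.95643795]), 'ee_rot': array([-3.14051340e+00, -9.17026175e-06,  3.80759053e-01]), 'wrist_force': array([0.63775761, 0.3422679 , 0.43456653]), 'wrist_torque': array([ 0.02189112,  0.01626772, -0.02753018]), 'grip_width': 92.9829098260367} 8.0
top [[516.7863258855845, 0.0, 323.1490246559624], [0.0, 516.7863258855845, 244.3858726310083], [0.0, 0.0, 1.0]] [ 2.20242484 -2.16220423  0.11847012] [ -13.61159754  551.59886391 1339.66130754]
side [[455.788588288874, 0.0, 320.9517225830652], [0.0, 455.788588288874, 232.17062864837615], [0.0, 0.0, 1.0]] [ 0.3685504  -2.74950492  1.2371778 ] [ 526.65621813  136.30298731 1038.59054578]
[[371.64829954431775, 0.0, 320.38516429002846], [0.0, 371.64829954431775, 246.6307245265522], [0.0, 0.0, 1.0]] [[ 1.71292149e-04 -9.66497946e-01 -2.56674289e-01  7.06840020e+01]
 [ 9.99999927e-01  2.53461739e-04 -2.87049060e-04 -6.79737863e-01]
 [ 3.42489439e-04 -2.56674221e-01  9.66497919e-01 -1.58777559e+02]
 [ 0.00000000e+00  0.00000000e+00  0.00000000e+00  1.00000000e+00]]
```

View pics/top0.png

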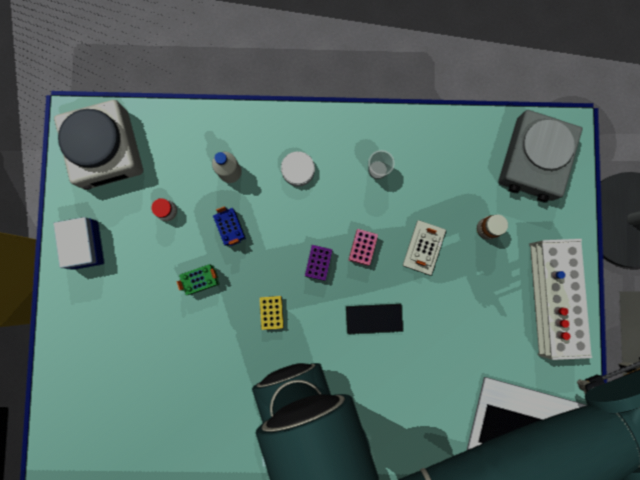

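View pics/side0.png

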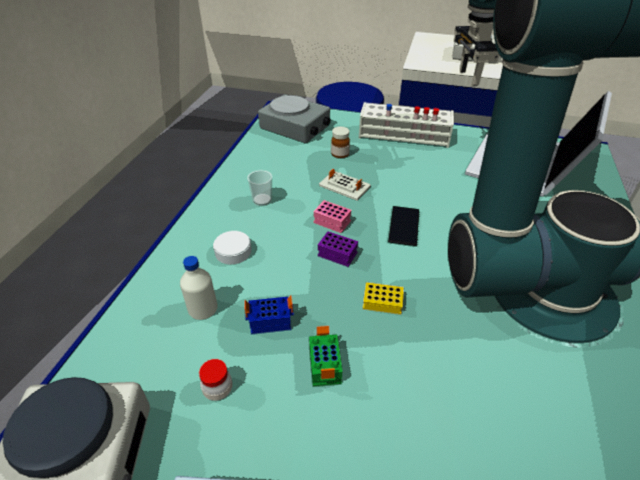

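```bash
cat > h.py <<'E'
import cv2,numpy as np
from cell import robot
from scipy.spatial.transform import Rotation as R
def toolT():
    s=robot.state();return np.array(s["position"]),R.from_euler("xyz",s["ee_rot"]).as_matrix(),s
def rays(name,c,px,tp=None):
    px=np.atleast_2d(np.array(px,float));K=c["K"]
    xy=(px-[K[0][2],K[1][2]])/[K[0][0],K[1][1]]
    if name!="wrist":
        M=cv2.Rodrigues(np.array(c["rvec"]))[0];d=np.c_[xy,np.ones(len(xy))]@M;o=-M.T@np.array(c["tvec"])
    else:
        th=np.linalg.norm(xy,axis=1,keepdims=True);d=np.c_[xy*np.sinc(th/np.pi)*1.0,np.cos(th)]
        p,Rt=tp;H=np.array(c["hand_eye"]);d=d@(Rt@H[:3,:3]).T;o=p+Rt@H[:3,3]
    return o,d
def onplane(name,c,px,z,tp=None):
    o,d=rays(name,c,px,tp);return (o+d*((z-o[2])/d[:,2:]))[:,:2]
def grab(n,tag):
    p,Rt,s=toolT();c=robot.capture(n);cv2.imwrite(f"pics/{tag}.png",c["img"][:,:,::-1]);return c,(p,Rt),s
def mask(img,h0,h1,s0=100,v0=30):
    hsv=cv2.cvtColor(img,cv2.COLOR_RGB2HSV);return cv2.inRange(hsv,(h0,s0,v0),(h1,255,255))
def rect(pts):
    (cx,cy),(w,h),a=cv2.minAreaRect(pts.astype(np.float32).reshape(-1,1,2))
    if w<h:w,h,a=h,w,a+90
    return np.round([cx,cy,w,h,(a+90)%180-90],1)
def project(c,tp,P):
    p,Rt=tp;H=np.array(c["hand_eye"]);P=np.atleast_2d(P)
    q=((P-p)@Rt-H[:3,3])@H[:3,:3]
    th=np.arctan2(np.hypot(q[:,0],q[:,1]),q[:,2]);r=np.hypot(q[:,0],q[:,1])
    return q[:,:2]*(th/r)[:,None]*c["K"][0][0]+[c["K"][0][2],c["K"][1][2]]
E
python3 - <<'E'
from h import *
c=robot.capture("top");img=c["img"]
for n,h,z,box in(("blue",(110,128),44,(200,195,260,260)),("purple",(132,155),40,(295,235,340,290)),("yellow",(20,35),28,(250,285,295,340))):
    m=mask(img,*h);x0,y0,x1,y1=box;k=np.zeros_like(m);k[y0:y1,x0:x1]=m[y0:y1,x0:x1]
    px=cv2.findNonZero(k)[:,0];hull=cv2.convexHull(px)[:,0]
    print(n,len(px),rect(onplane("top",c,hull,z)))
for n,p,z in(("base",[(425,248)],11),("baseorange",[(431,229),(420,267)],35),("blueorange",[(222,211),(236,244)],60),("jar",[(493,226)],85),("bottle",[(223,158)],150),("dish",[(298,168)],33),("beak",[(380,165)],80),("pot",[(163,208)],60),("pink",[(364,247)],40),("green",[(198,279)],44),("phone",[(375,318)],8)):
    print(n,onplane("top",c,p,z).round(0).tolist())
o,d=rays("top",c,[[320,240]]);print(o)
E
```

```text
blue 672 [590.9 242.9  91.9  56.7  23.3]
purple 641 [503.1   8.5  83.7  55.  -11.6]
yellow 722 [370.8 128.4  85.5  58.3   5.3]
base [[549.0, -276.0]]
baseorange [[597.0, -287.0], [496.0, -258.0]]
blueorange [[630.0, 260.0], [545.0, 221.0]]
jar [[602.0, -435.0]]
bottle [[746.0, 245.0]]
dish [[754.0, 67.0]]
beak [[755.0, -145.0]]
pot [[635.0, 411.0]]
pink [[546.0, -110.0]]
green [[454.0, 318.0]]
phone [[360.0, -144.0]]
[ 426.58279742   18.31461181 1384.49654861]
```

```bash
cat >> h.py <<'E'
def go(x,y,z,yaw):
    p,Rt,s=toolT();d=Rt.T@(np.array([x,y,z])-p)
    cy=np.degrees(np.arctan2(Rt[1,0],Rt[0,0]));t=(cy-yaw+90)%180-90
    print("slide",d.round(1),"len",np.linalg.norm(d).round(),"rotz",round(t,2),"z tilt",Rt[:,2].round(4),"pos",p.round(1),"yaw",cy.round(2),"j6",s["joint_pos"][5].round(2),"F",np.round(s["wrist_force"],1),"g",round(s["grip_width"],1),"t",round(s["time"],2))
E
python3 -c "
from h import *
go(548,-274,150,-16)"
```

```text
slide [ 406.9 -216.8   76.3] len 467.0 rotz 37.82 z tilt [-3.e-04  6.e-04 -1.e+00] pos [ 250.8 -626.6  226.2] yaw 21.82 j6 -0.04 F [ 0.7 -0.1  0.6] g 92.7 t 0.2
```

```bash
python3 -m jog '[{"slide":[41,-22,7],"rot":[0,0,0],"grip":1},{"slide":[41,-22,7],"rot":[0,0,0],"grip":1},{"slide":[41,-22,8],"rot":[0,0,0],"grip":1},{"slide":[41,-22,8],"rot":[0,0,0],"grip":1},{"slide":[41,-22,8],"rot":[0,0,0],"grip":1},{"slide":[41,-22,8],"rot":[0,0,0],"grip":1},{"slide":[41,-22,8],"rot":[0,0,0],"grip":1},{"slide":[41,-22,8],"rot":[0,0,0],"grip":1},{"slide":[41,-21,7],"rot":[0,0,0],"grip":1},{"slide":[38,-20,7],"rot":[0,0,0],"grip":1}]'
python3 -m jog '[{"slide":[0,0,0],"rot":[0,0,8],"grip":1},{"slide":[0,0,0],"rot":[0,0,8],"grip":1},{"slide":[0,0,0],"rot":[0,0,8],"grip":1},{"slide":[0,0,0],"rot":[0,0,8],"grip":1},{"slide":[0,0,0],"rot":[0,0,6],"grip":1},{"slide":[0,0,0],"rot":[0,0,0],"grip":1},{"slide":[0,0,0],"rot":[0,0,0],"grip":1}]'
python3 -c "
from h import *
go(548,-274,150,-16)
c,tp,s=grab('wrist','wbase')
img=c['img'];m=mask(img,3,18,150,80)
n,l,st,ce=cv2.connectedComponentsWithStats(m)
for i in range(1,n):
  if st[i,4]>60: print(st[i],ce[i].round(1))
np.savez('wbase.npz',p=tp[0],R=tp[1])
"
```

```text
time: 1.2
position: [549.1, -272.1, 150.3]
ee_rot: [3.142, -0.0, 0.381]
wrist_force: [-0.0, -1.1, 0.4]
grip_width: 92.9
time: 1.9
position: [548.0, -273.9, 150.6]
ee_rot: [-3.142, 0.0, -0.279]
wrist_force: [-0.1, -0.2, -0.0]
grip_width: 92.8
slide [-0.   0.1  0.6] len 1.0 rotz 0.01 z tilt [-1.e-04  1.e-04 -1.e+00] pos [ 548.  -273.9  150.6] yaw -15.99 j6 1.34 F [-0.1 -0.2 -0. ] g 92.8 t 1.9
[309 179  31   5 104] [323.7 180.7]
[305 289  28  14 325] [319.8 296.1]
```

View pics/wbase.png

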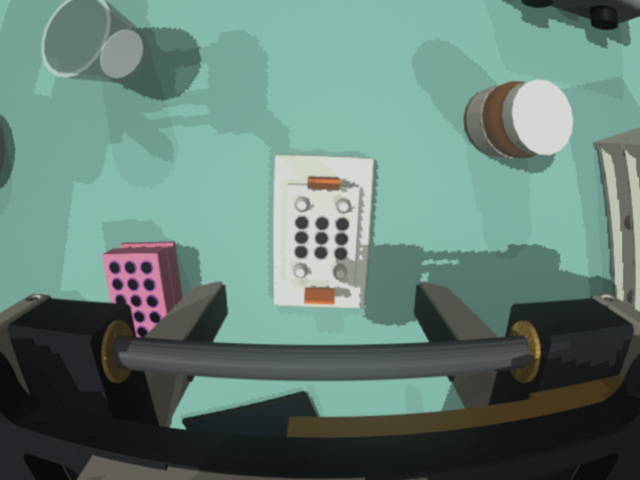

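```bash
cat >> h.py <<'E'
def wells(img,box,vmax=60,amin=25,amax=400):
    x0,y0,x1,y1=box;v=img[y0:y1,x0:x1].max(axis=2)
    n,l,st,ce=cv2.connectedComponentsWithStats((v<vmax).astype(np.uint8))
    return np.array([ce[i]+[x0,y0] for i in range(1,n) if amin<st[i,4]<amax])
def blob(m,box):
    x0,y0,x1,y1=box;k=np.zeros_like(m);k[y0:y1,x0:x1]=m[y0:y1,x0:x1]
    n,l,st,ce=cv2.connectedComponentsWithStats(k);i=1+st[1:,4].argmax()
    return cv2.convexHull(cv2.findNonZero((l==i).astype(np.uint8)))[:,0]
E
python3 - <<'E'
from h import *
c=robot.capture("wrist");p,Rt,s=toolT();tp=(p,Rt);img=c["img"]
w=wells(img,(285,208,357,266));W=onplane("wrist",c,w,20,tp);print(len(w),w.round(1).tolist());print("wells",W.mean(0),rect(W))
hsv=cv2.cvtColor(img,cv2.COLOR_RGB2HSV);m=cv2.inRange(hsv,(0,0,60),(180,50,255))|cv2.inRange(hsv,(0,0,120),(32,255,255))
h=blob(m,(255,140,395,325));print("foot",rect(onplane("wrist",c,h,11,tp)),h.min(0),h.max(0))
S=onplane("wrist",c,[(302,203.5),(344,204.5),(300,269.5),(340.5,271)],29,tp);print("studs",S.mean(0),rect(S))
O=onplane("wrist",c,[(323.7,180.7),(319.8,296.1)],38,tp);print("catch",O.mean(0),O.tolist())
E
```

```text
1 [[340.4, 253.4]]
wells [ 531.92706237 -285.72717654] [ 531.9 -285.7    0.     0.     0. ]
foot [ 549.1 -274.6  130.7   80.8  -17.8] [273 154] [374 308]
studs [ 550.66862987 -275.20636855] [ 550.8 -275.2   53.3   32.3  -18.3]
catch [ 550.6747828  -275.23054276] [[593.5544522696385, -289.0413391528425], [507.79511332182284, -261.419746367997]]
```

```bash
python3 -c "
from h import *
go(590,242,170,23)"
```

```text
slide [-102.2 -507.4  -19.4] len 518.0 rotz -39.03 z tilt [-0.e+00  1.e-04 -1.e+00] pos [ 548.1 -273.9  150.6] yaw -16.03 j6 1.35 F [ 0.   0.9 -0.4] g 93.1 t 2.0
```

```bash
python3 -m jog '[{"slide":[-9,-46,-2],"rot":[0,0,0],"grip":1},{"slide":[-9,-46,-2],"rot":[0,0,0],"grip":1},{"slide":[-9,-46,-2],"rot":[0,0,0],"grip":1},{"slide":[-9,-46,-2],"rot":[0,0,0],"grip":1},{"slide":[-9,-46,-2],"rot":[0,0,0],"grip":1},{"slide":[-9,-46,-2],"rot":[0,0,0],"grip":1},{"slide":[-9,-46,-2],"rot":[0,0,0],"grip":1},{"slide":[-9,-46,-2],"rot":[0,0,0],"grip":1},{"slide":[-10,-46,-1],"rot":[0,0,0],"grip":1},{"slide":[-10,-46,-1],"rot":[0,0,0],"grip":1},{"slide":[-10,-47,-1],"rot":[0,0,0],"grip":1}]'
python3 -m jog '[{"slide":[0,0,0],"rot":[0,0,-8],"grip":1},{"slide":[0,0,0],"rot":[0,0,-8],"grip":1},{"slide":[0,0,0],"rot":[0,0,-8],"grip":1},{"slide":[0,0,0],"rot":[0,0,-8],"grip":1},{"slide":[0,0,0],"rot":[0,0,-7],"grip":1},{"slide":[0,0,0],"rot":[0,0,0],"grip":1},{"slide":[0,0,0],"rot":[0,0,0],"grip":1}]'
python3 -c "
from h import *
c,tp,s=grab('wrist','wblue');img=c['img']
m=mask(img,3,18,150,60)
n,l,st,ce=cv2.connectedComponentsWithStats(m)
for i in range(1,n):
  if st[i,4]>60: print(st[i],ce[i].round(1),onplane('wrist',c,ce[i],60,tp))
h=blob(mask(img,110,130,120,20),(200,100,440,340));print(h.min(0),h.max(0),rect(onplane('wrist',c,h,44,tp)))
go(590,242,170,23)
"
```

```text
time: 3.1
position: [591.2, 243.4, 169.9]
ee_rot: [-3.141, -0.0, -0.28]
wrist_force: [-0.2, -0.4, 0.3]
grip_width: 92.9
time: 3.8
position: [591.4, 241.4, 169.6]
ee_rot: [-3.142, 0.0, 0.395]
wrist_force: [0.3, -0.6, 0.1]
grip_width: 92.8
[299 177  32   5 158] [314.5 179. ] [[635.42051003 265.19701948]]
[302 289  29  16 440] [316.3 296.3] [[552.36675835 229.33031818]]
[280 181] [350 289] [592.6 246.9  88.2  55.2  23. ]
slide [-1.  -1.1 -0.4] len 2.0 rotz -0.34 z tilt [-0. -0. -1.] pos [591.4 241.4 169.6] yaw 22.66 j6 1.52 F [-0.  -0.3  0. ] g 93.1 t 3.85
```

View pics/wblue.png

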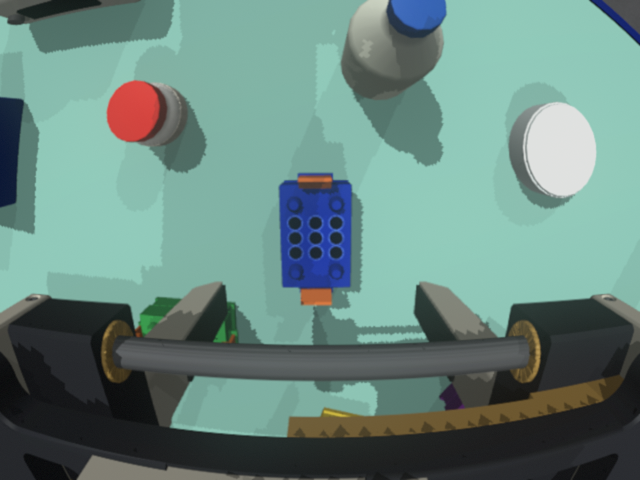

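```bash
python3 - <<'E'
from h import *
c=robot.capture("wrist");p,Rt,s=toolT();tp=(p,Rt);img=c["img"]
for vm in(45,60,75):
    w=wells(img,(285,213,346,262),vm);W=onplane("wrist",c,w,44,tp);print(len(w),"wells",W.mean(0),rect(W))
S=onplane("wrist",c,[(294,204.5),(336,205),(294,271.5),(336,272)],53,tp);print("studs",S.mean(0),rect(S))
h=blob(mask(img,110,130,120,20),(200,100,440,340))
e=onplane("wrist",c,[(280,236),(350.5,236)],44,tp);print(e,e.mean(0))
c=robot.capture("wrist")
go(593.5,246.8,80,23.3)
E
```

```text
Traceback (most recent call last):
  File "h.py", line 16, in onplane
    o,d=rays(name,c,px,tp);return (o+d*((z-o[2])/d[:,2:]))[:,:2]
        ~~~~^^^^^^^^^^^^^^
  File "h.py", line 8, in rays
    xy=(px-[K[0][2],K[1][2]])/[K[0][0],K[1][1]]
        ~~^~~~~~~~~~~~~~~~~~
ValueError: operands could not be broadcast together with shapes (1,0) (2,)
```

```bash
python3 - <<'E'
from h import *
c=robot.capture("wrist");p,Rt,s=toolT();tp=(p,Rt);img=c["img"]
S=onplane("wrist",c,[(294,204.5),(336,205),(294,271.5),(336,272)],53,tp);print("studs",S.mean(0),rect(S))
W=onplane("wrist",c,[(315.5,238)],44,tp);print("well",W)
e=onplane("wrist",c,[(280,236),(351,236)],44,tp);print(e,e.mean(0),np.linalg.norm(e[1]-e[0]))
go(594,247,80,23.3)
go(594,247,14,23.3)
E
```

```text
studs [592.79664454 247.31342321] [592.9 247.1  52.8  32.9  22. ]
well [[591.61133012 246.51319113]]
[[582.30904641 273.00103788]
 [603.92182715 221.35204088]] [593.11543678 247.17653938] 55.98867011960428
slide [ 4.6 -4.1 89.6] len 90.0 rotz -0.59 z tilt [-1.e-04  0.e+00 -1.e+00] pos [591.4 241.4 169.6] yaw 22.71 j6 1.52 F [ 0.5  0.2 -0.3] g 93.0 t 3.95
slide [  4.6  -4.1 155.6] len 156.0 rotz -0.59 z tilt [-1.e-04  0.e+00 -1.e+00] pos [591.4 241.4 169.6] yaw 22.71 j6 1.52 F [ 0.5  0.2 -0.3] g 93.0 t 3.95
```

```bash
python3 -m jog '[{"slide":[4,-5,35],"rot":[0,0,-0.5],"grip":1},{"slide":[0,0,40],"rot":[0,0,0],"grip":1},{"slide":[0,0,40],"rot":[0,0,0],"grip":1},{"slide":[0,0,30],"rot":[0,0,0],"grip":1},{"slide":[0,0,10],"rot":[0,0,0],"grip":1},{"slide":[0,0,0],"rot":[0,0,0],"grip":1}]'
python3 -m jog '[{"slide":[0,0,0],"rot":[0,0,0],"grip":-1},{"slide":[0,0,0],"rot":[0,0,0],"grip":-1},{"slide":[0,0,0],"rot":[0,0,0],"grip":-1},{"slide":[0,0,0],"rot":[0,0,0],"grip":-1},{"slide":[0,0,0],"rot":[0,0,0],"grip":-1},{"slide":[0,0,0],"rot":[0,0,0],"grip":-1},{"slide":[0,0,0],"rot":[0,0,0],"grip":-1},{"slide":[0,0,0],"rot":[0,0,0],"grip":-1}]' 50
python3 -c "
from h import *
go(594,247,14,23.3)"
```

```text
time: 4.55
position: [592.7, 247.3, 13.7]
ee_rot: [-3.141, 0.002, 0.406]
wrist_force: [0.2, 0.1, 0.5]
grip_width: 93.1
time: 5.35
position: [593.3, 247.6, 15.0]
ee_rot: [3.142, -0.0, 0.407]
wrist_force: [-1.2, -2.3, 6.3]
grip_width: 55.7
slide [0.4 0.8 1. ] len 1.0 rotz 0.01 z tilt [ 3.e-04  0.e+00 -1.e+00] pos [593.3 247.6  15. ] yaw 23.31 j6 1.52 F [-1.2 -2.3  6.3] g 55.7 t 5.35
```

```bash
python3 -m jog '[{"slide":[0,0,-20],"rot":[0,0,0],"grip":-1},{"slide":[0,0,-40],"rot":[0,0,0],"grip":-1},{"slide":[0,0,-30],"rot":[0,0,0],"grip":-1},{"slide":[0,0,0],"rot":[0,0,0],"grip":-1}]'
python3 -c "
from h import *
go(550.7,-275.2,100,-17.9)"
```

```text
time: 5.75
position: [594.7, 248.2, 109.3]
ee_rot: [3.141, -0.006, 0.407]
wrist_force: [-0.3, 0.6, -0.9]
grip_width: 55.9
slide [-247.7  463.2    7.9] len 525.0 rotz 41.22 z tilt [ 0.0056  0.0022 -1.    ] pos [594.7 248.2 109.3] yaw 23.32 j6 1.52 F [-0.3  0.6 -0.9] g 55.9 t 5.75
```

```bash
python3 -m jog '[{"slide":[-15,28,0],"rot":[0,0,0],"grip":-1},{"slide":[-20,40,0],"rot":[0,0,0],"grip":-1},{"slide":[-22,41,0],"rot":[0,0,0],"grip":-1},{"slide":[-22,41,0],"rot":[0,0,0],"grip":-1},{"slide":[-22,41,0],"rot":[0,0,0],"grip":-1},{"slide":[-22,41,0],"rot":[0,0,0],"grip":-1},{"slide":[-22,41,0],"rot":[0,0,0],"grip":-1},{"slide":[-22,41,0],"rot":[0,0,0],"grip":-1},{"slide":[-22,41,0],"rot":[0,0,0],"grip":-1},{"slide":[-22,41,0],"rot":[0,0,0],"grip":-1},{"slide":[-20,39,0],"rot":[0,0,0],"grip":-1},{"slide":[-16,28,0],"rot":[0,0,0],"grip":-1}]'
python3 -m jog '[{"slide":[0,0,0],"rot":[0,0,8],"grip":-1},{"slide":[0,0,0],"rot":[0,0,8],"grip":-1},{"slide":[0,0,0],"rot":[0,0,8],"grip":-1},{"slide":[0,0,0],"rot":[0,0,8],"grip":-1},{"slide":[0,0,0],"rot":[0,0,8],"grip":-1},{"slide":[0,0,0],"rot":[0,0,1.2],"grip":-1},{"slide":[0,0,0],"rot":[0,0,0],"grip":-1},{"slide":[0,0,0],"rot":[0,0,0],"grip":-1}]'
python3 -c "
from h import *
go(550.7,-275.2,34,-17.9)
c,tp,s=grab('wrist','wheld')
go(550.7,-275.2,34,-17.9)"
```

```text
time: 6.95
position: [548.7, -277.7, 103.4]
ee_rot: [-3.141, 0.001, 0.406]
wrist_force: [-0.0, 1.2, -1.1]
grip_width: 55.6
time: 7.75
position: [549.5, -275.3, 104.2]
ee_rot: [-3.141, 0.001, -0.309]
wrist_force: [-0.2, 0.2, -1.3]
grip_width: 55.8
slide [ 1.2 -0.5 70.2] len 70.0 rotz 0.21 z tilt [-5.e-04  3.e-04 -1.e+00] pos [ 549.5 -275.3  104.2] yaw -17.69 j6 1.37 F [-0.2  0.2 -1.3] g 55.8 t 7.75
slide [ 1.1 -0.5 70.4] len 70.0 rotz 0.18 z tilt [-2.e-04  2.e-04 -1.e+00] pos [ 549.5 -275.3  104.4] yaw -17.72 j6 1.37 F [-0.1  0.1 -0.8] g 55.6 t 7.8
```

View pics/wheld.png

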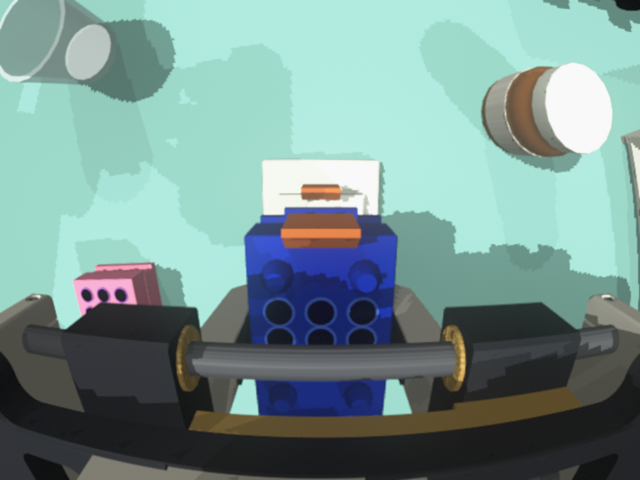

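```bash
python3 - <<'E'
from h import *
p,Rt,s=toolT();c=robot.capture("wrist");tp=(p,Rt)
S=onplane("wrist",c,[(276,272),(364,273),(276,393),(366,393)],142,tp);print("held studs",S.mean(0),rect(S), "tool", (np.c_[S,[142]*4]-p)@Rt)
W=onplane("wrist",c,[(279,312),(321,312),(364,312)],133,tp);print("first wells tool",((np.c_[W,[133]*3]-p)@Rt).round(1))
O=onplane("wrist",c,[(321,191.5)],38,tp);print("base catch",O)
F=onplane("wrist",c,[(263,160),(382,160)],11,tp);print("foot corners",F, "centre est", F.mean(0)-65*np.array([np.cos(np.radians(17.8)),-np.sin(np.radians(17.8))]))
E
```

```text
held studs [ 552.50658448 -275.8142467 ] [ 552.5 -276.    51.9   36.2  -17.8] tool [[ 28.99523075 -15.84684077 -37.63195347]
 [ 28.63098818  14.58574408 -37.63444903]
 [-22.86068102 -18.35122576 -37.61733731]
 [-22.88835182  17.86541056 -37.62041988]]
first wells tool [[  9.6 -16.5 -28.6]
 [  9.7  -0.3 -28.6]
 [  9.6  16.3 -28.6]]
base catch [[ 592.50399675 -288.972013  ]]
foot corners [[ 622.48045173 -257.34468527]
 [ 597.9927197  -334.2406022 ]] centre est [ 548.34817519 -275.92244891]
```

```bash
python3 -m jog '[{"slide":[0.7,-0.5,20],"rot":[0,0,0.2],"grip":-1},{"slide":[0,0,20],"rot":[0,0,0],"grip":-1},{"slide":[0,0,8],"rot":[0,0,0],"grip":-1},{"slide":[0,0,0],"rot":[0,0,0],"grip":-1},{"slide":[0,0,0],"rot":[0,0,0],"grip":-1}]' 60
python3 -c "
from h import *
go(550.3,-275.1,35,-17.9)
p,Rt,s=toolT();c=robot.capture('side');i=c['img'];cv2.imwrite('pics/s1.png',cv2.resize(i[140:220,290:410],None,fx=6,fy=6,interpolation=cv2.INTER_CUBIC)[:,:,::-1])
"
```

```text
time: 8.35
position: [550.7, -275.3, 57.4]
ee_rot: [3.141, -0.001, -0.315]
wrist_force: [-0.2, -0.9, -1.4]
grip_width: 56.0
slide [-0.5 -0.1 22.4] len 22.0 rotz -0.16 z tilt [ 6.e-04 -3.e-04 -1.e+00] pos [ 550.7 -275.3   57.4] yaw -18.06 j6 1.38 F [-0.2 -0.9 -1.4] g 56.0 t 8.35
```

View pics/s1.png

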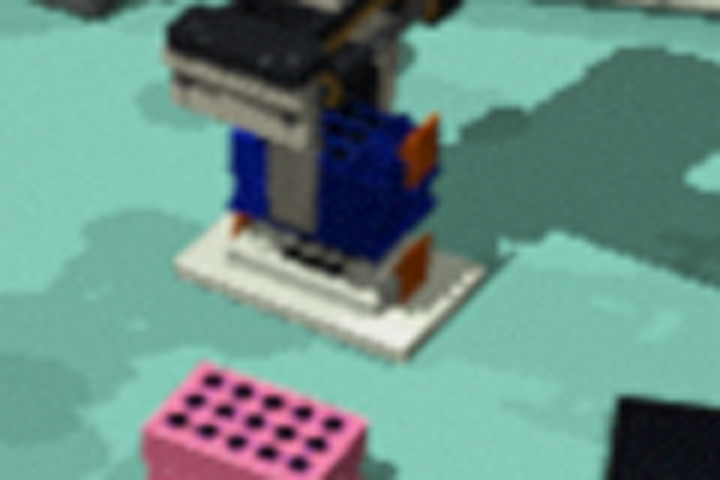

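```bash
python3 - <<'E'
from h import *
c=robot.capture("side")
a=np.radians(-17.9);M=np.array([[np.cos(a),np.sin(a)],[-np.sin(a),np.cos(a)]])
o=np.array([290,140]);f=lambda x,y:o+np.array([x+.5,y+.5])/6-.5
for n,b,w in(("topR",(438,115),(432,237)),("botL",(402,186),(395,301)),("topL",(402,140),(398,262)),("botR",(438,163),(428,280))):
    t=0 if n[0]=="t" else -20
    B=onplane("side",c,[f(*b)],106.4+t,);W=onplane("side",c,[f(*w)],40+t)
    print(n,B.round(1),W.round(1),"diff in base axes",((B-W)@M.T).round(1))
E
```

```text
topR [[ 499.5 -267.3]] [[ 497.7 -265.5]] diff in base axes [[ 2.3 -1.2]]
botL [[ 508.6 -235.4]] [[ 508.6 -237.6]] diff in base axes [[-0.7  2. ]]
topL [[ 511.2 -242.3]] [[ 509.  -241.2]] diff in base axes [[ 2.4 -0.5]]
botR [[ 496.4 -258.4]] [[ 496.9 -258.4]] diff in base axes [[-0.4 -0.2]]
```

```bash
python3 -m jog '[{"slide":[-0.9,0,5],"rot":[0,0,0],"grip":-1},{"slide":[0,0,5],"rot":[0,0,0],"grip":-1},{"slide":[0,0,2],"rot":[0,0,0],"grip":-1},{"slide":[0,0,0],"rot":[0,0,0],"grip":-1}]'
python3 -m jog '[{"slide":[0,0,2],"rot":[0,0,0],"grip":-1},{"slide":[0,0,1],"rot":[0,0,0],"grip":-1},{"slide":[0,0,0],"rot":[0,0,0],"grip":-1}]'
```

```text
time: 8.85
position: [550.0, -275.1, 45.0]
ee_rot: [3.141, -0.001, -0.316]
wrist_force: [1.8, -0.6, 3.3]
grip_width: 55.8
time: 9.15
position: [549.8, -275.0, 41.8]
ee_rot: [3.141, -0.001, -0.316]
wrist_force: [2.2, -0.9, 3.2]
grip_width: 55.9
```

```bash
python3 -m jog '[{"slide":[0.4,0,1],"rot":[0,0,0],"grip":-1},{"slide":[0,0,1],"rot":[0,0,0],"grip":-1},{"slide":[0,0,0],"rot":[0,0,0],"grip":-1}]'
python3 -m jog '[{"slide":[0,0,1],"rot":[0,0,0],"grip":-1},{"slide":[0,0,1],"rot":[0,0,0],"grip":-1},{"slide":[0,0,1],"rot":[0,0,0],"grip":-1},{"slide":[0,0,0],"rot":[0,0,0],"grip":-1}]'
```

```text
time: 9.45
position: [549.9, -274.9, 39.4]
ee_rot: [-3.142, 0.0, -0.316]
wrist_force: [2.2, -1.3, 0.6]
grip_width: 55.5
time: 9.85
position: [549.6, -274.8, 36.1]
ee_rot: [-3.141, 0.001, -0.316]
wrist_force: [3.0, -0.6, -7.7]
grip_width: 55.5
```

```bash
python3 -m jog '[{"slide":[0,0,1],"rot":[0,0,0],"grip":-1},{"slide":[0,0,1],"rot":[0,0,0],"grip":-1},{"slide":[0,0,0],"rot":[0,0,0],"grip":-1}]'
python3 -m jog '[{"slide":[0,0,1],"rot":[0,0,0],"grip":-1},{"slide":[0,0,1],"rot":[0,0,0],"grip":-1},{"slide":[0,0,0],"rot":[0,0,0],"grip":-1}]'
```

```text
time: 10.15
position: [549.7, -274.9, 35.1]
ee_rot: [-3.142, 0.001, -0.316]
wrist_force: [-3.8, 2.4, 6.5]
grip_width: 55.7
time: 10.45
position: [550.1, -275.1, 35.0]
ee_rot: [3.141, -0.0, -0.316]
wrist_force: [-12.4, 7.1, 28.0]
grip_width: 55.4
```

```bash
python3 -m jog '[{"slide":[0,0,-1],"rot":[0,0,0],"grip":1},{"slide":[0,0,0],"rot":[0,0,0],"grip":1},{"slide":[0,0,0],"rot":[0,0,0],"grip":1},{"slide":[0,0,0],"rot":[0,0,0],"grip":1},{"slide":[0,0,0],"rot":[0,0,0],"grip":1},{"slide":[0,0,0],"rot":[0,0,0],"grip":1}]'
python3 -m jog '[{"slide":[0,0,-20],"rot":[0,0,0],"grip":1},{"slide":[0,0,-40],"rot":[0,0,0],"grip":1},{"slide":[0,0,-45],"rot":[0,0,0],"grip":1},{"slide":[0,0,-20],"rot":[0,0,0],"grip":1},{"slide":[0,0,0],"rot":[0,0,0],"grip":1},{"slide":[0,0,0],"rot":[0,0,0],"grip":1}]'
python3 - <<'E'
from h import *
c,tp,s=grab("wrist","wb2");img=c["img"]
i2=robot.capture("side")["img"];cv2.imwrite('pics/s2.png',np.vstack([cv2.resize(i2[140:200,290:410],None,fx=5,fy=5,interpolation=cv2.INTER_CUBIC),img[120:330,20:620]])[:,:,::-1])
m=mask(img,3,18,150,60);n,l,st,ce=cv2.connectedComponentsWithStats(m)
for i in range(1,n):
  if st[i,4]>60: print(st[i],ce[i].round(1),onplane('wrist',c,ce[i],82,tp))
go(502.5,8.5,170,-11.6)
E
```

```text
time: 11.05
position: [549.9, -274.9, 33.5]
ee_rot: [-3.142, 0.0, -0.316]
wrist_force: [0.5, -0.0, 0.3]
grip_width: 92.8
time: 11.65
position: [549.9, -274.9, 158.3]
ee_rot: [-3.142, -0.0, -0.316]
wrist_force: [0.4, -0.5, -1.4]
grip_width: 93.1
[303 188  37   4 147] [320.9 189.5] [[ 592.94082201 -288.84517428]]
[305 310  31  18 335] [315.2 318.6] [[ 509.11372585 -257.34150029]]
slide [-132.6 -254.7  -12.6] len 287.0 rotz -6.48 z tilt [-0.0019  0.001  -1.    ] pos [ 549.4 -274.7  157. ] yaw -18.08 j6 1.38 F [ 0.2 -0.2  0.6] g 92.9 t 11.75
```

View pics/s2.png

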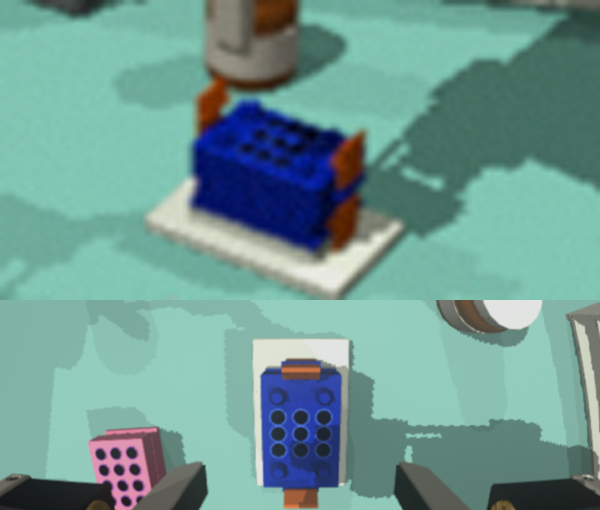

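```bash
python3 -m jog '[{"slide":[-22,-42,0],"rot":[0,0,0],"grip":1},{"slide":[-22,-42,0],"rot":[0,0,0],"grip":1},{"slide":[-22,-42,0],"rot":[0,0,0],"grip":1},{"slide":[-22,-42,0],"rot":[0,0,0],"grip":1},{"slide":[-22,-43,0],"rot":[0,0,0],"grip":1},{"slide":[-22,-43,0],"rot":[0,0,0],"grip":1},{"slide":[0,0,0],"rot":[0,0,-6.5],"grip":1},{"slide":[0,0,0],"rot":[0,0,0],"grip":1},{"slide":[0,0,0],"rot":[0,0,0],"grip":1}]'
python3 - <<'E'
from h import *
c,tp,s=grab("wrist","wpurp");img=c["img"]
h=blob(mask(img,130,160,80,30),(200,100,440,340));print(h.min(0),h.max(0),rect(onplane('wrist',c,h,40,tp)))
go(502.5,8.5,14,-11.6)
cv2.imwrite('pics/wp.png',cv2.resize(img[150:330,230:430],None,fx=3,fy=3)[:,:,::-1])
E
```

```text
time: 12.65
position: [503.1, 7.1, 157.8]
ee_rot: [3.141, 0.001, -0.205]
wrist_force: [0.7, 0.1, 0.3]
grip_width: 92.9
[282 186] [355 294] [503.9   9.   86.2  55.3 -11.6]
slide [ -0.9  -1.6 143.9] len 144.0 rotz -0.18 z tilt [-1.1e-03 -1.0e-04 -1.0e+00] pos [503.2   6.8 157.9] yaw -11.78 j6 1.74 F [0.3 0.3 0.4] g 93.1 t 12.7
```

View pics/wp.png

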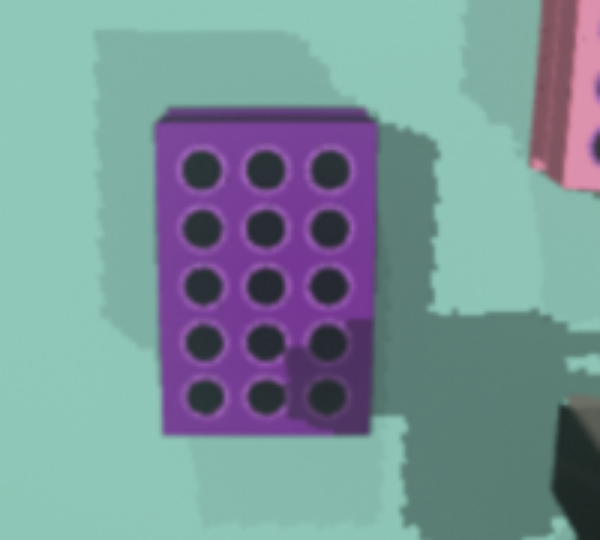

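```bash
python3 - <<'E'
from h import *
c=robot.capture("wrist");p,Rt,s=toolT();tp=(p,Rt)
f=lambda x,y:(230+(x+.5)/3-.5,150+(y+.5)/3-.5)
def rep(n,px,z,tp):
    W=onplane("wrist",c,px,z,tp);W3=np.c_[W,[z]*len(W)]
    print(n,len(px),"world",W.mean(0).round(1),"tool",((W3-tp[0])@tp[1]).mean(0).round(1),rect(W))
rep("purple corners",[f(156,122),f(377,122),f(372,435),f(163,435)],40,tp)
w=wells(c["img"],(280,195,350,292),80);rep("purple wells",w,40,tp)
tb=(np.array([549.9,-274.9,158.]),R.from_euler("xyz",[np.pi,0,-.316]).as_matrix())
img=cv2.imread("pics/wb2.png")[:,:,::-1]
h=blob(mask(img,110,130,120,20),(200,100,440,340));print(h.min(0),h.max(0))
for t in(60,70,80,90,100,110):
    w=wells(img,(286,225,354,285),t,15,300)
    if len(w):rep(f"blue wells{t}",w,64,tb)
E
```

```text
purple corners 4 world [502.1   8.7] tool [ -1.4  -1.8 118.1] [502.1   8.7  83.7  56.1 -11.8]
purple wells 15 world [501.6   9.4] tool [ -2.1  -2.4 118.1] [501.6   9.5  60.4  32.3 -11.7]
[281 189] [360 309]
blue wells60 9 world [ 548.2 -273.9] tool [-1.9 -0.4 94. ] [ 548.2 -273.9   32.2   24.1   71.7]
blue wells70 9 world [ 548.2 -273.9] tool [-1.9 -0.4 94. ] [ 548.3 -273.9   32.2   24.2   71.9]
blue wells80 9 world [ 548.3 -273.9] tool [-1.9 -0.4 94. ] [ 548.2 -273.9   32.3   24.3   71.7]
blue wells90 10 world [ 545.6 -274.7] tool [-4.1  1.1 94. ] [ 543.4 -272.4   34.3   32.3  -18.2]
blue wells100 10 world [ 545.8 -274.5] tool [-4.1  0.9 94. ] [ 543.6 -272.4   33.8   32.3  -18.4]
blue wells110 10 world [ 545.8 -274.7] tool [-4.   1.1 94. ] [ 544.2 -272.5   32.8   32.3  -18.5]
```

```bash
python3 -m jog '[{"slide":[0,-2,30],"rot":[0,0,0],"grip":1},{"slide":[0,0,40],"rot":[0,0,0],"grip":1},{"slide":[0,0,40],"rot":[0,0,0],"grip":1},{"slide":[0,0,25],"rot":[0,0,0],"grip":1},{"slide":[0,0,8],"rot":[0,0,0],"grip":1},{"slide":[0,0,0],"rot":[0,0,0],"grip":1},{"slide":[0,0,0],"rot":[0,0,0],"grip":1}]'
python3 -m jog '[{"slide":[0,0,0],"rot":[0,0,0],"grip":-1},{"slide":[0,0,0],"rot":[0,0,0],"grip":-1},{"slide":[0,0,0],"rot":[0,0,0],"grip":-1},{"slide":[0,0,0],"rot":[0,0,0],"grip":-1},{"slide":[0,0,0],"rot":[0,0,0],"grip":-1},{"slide":[0,0,0],"rot":[0,0,0],"grip":-1},{"slide":[0,0,0],"rot":[0,0,0],"grip":-1},{"slide":[0,0,0],"rot":[0,0,0],"grip":-1}]' 60
python3 -c "
from h import *
go(502.5,8.5,14,-11.6)"
python3 -m jog '[{"slide":[0,0,-20],"rot":[0,0,0],"grip":-1},{"slide":[0,0,-45],"rot":[0,0,0],"grip":-1},{"slide":[0,0,-45],"rot":[0,0,0],"grip":-1},{"slide":[0,0,-20],"rot":[0,0,0],"grip":-1},{"slide":[0,0,0],"rot":[0,0,0],"grip":-1}]'
python3 -c "
from h import *
go(550.1,-275,140,-18)"
```

```text
time: 13.45
position: [504.5, 9.1, 17.0]
ee_rot: [-3.141, -0.001, -0.203]
wrist_force: [0.7, -0.8, 0.6]
grip_width: 93.1
time: 14.25
position: [503.7, 9.4, 15.8]
ee_rot: [-3.142, -0.0, -0.202]
wrist_force: [-1.1, 0.1, 3.8]
grip_width: 55.9
slide [-1.   1.1  1.8] len 2.0 rotz 0.02 z tilt [ 0.  0. -1.] pos [503.7   9.4  15.8] yaw -11.58 j6 1.74 F [-1.1  0.1  3.8] g 55.9 t 14.25
time: 14.75
position: [504.9, 9.4, 148.9]
ee_rot: [-3.141, -0.005, -0.202]
wrist_force: [1.0, -0.1, -1.0]
grip_width: 55.7
slide [101.4 269.5   9.1] len 288.0 rotz 6.42 z tilt [ 4.9e-03 -1.0e-04 -1.0e+00] pos [504.9   9.4 148.9] yaw -11.58 j6 1.74 F [ 1.  -0.1 -1. ] g 55.7 t 14.75
```

```bash
python3 -m jog '[{"slide":[10,27,0],"rot":[0,0,0],"grip":-1},{"slide":[15,40,0],"rot":[0,0,0],"grip":-1},{"slide":[17,45,0],"rot":[0,0,0],"grip":-1},{"slide":[17,45,0],"rot":[0,0,0],"grip":-1},{"slide":[17,45,0],"rot":[0,0,0],"grip":-1},{"slide":[15,40,0],"rot":[0,0,0],"grip":-1},{"slide":[10,27,0],"rot":[0,0,0],"grip":-1},{"slide":[0,0,0],"rot":[0,0,6.4],"grip":-1},{"slide":[0,0,0],"rot":[0,0,0],"grip":-1},{"slide":[0,0,0],"rot":[0,0,0],"grip":-1}]'
python3 -c "
from h import *
go(550.1,-275,79.8,-18)"
```

```text
time: 15.75
position: [548.3, -273.9, 144.4]
ee_rot: [-3.141, 0.002, -0.311]
wrist_force: [-0.2, 0.2, -0.4]
grip_width: 55.4
slide [ 2.2  0.5 64.6] len 65.0 rotz 0.19 z tilt [-1.4e-03  8.0e-04 -1.0e+00] pos [ 548.3 -273.9  144.4] yaw -17.81 j6 1.38 F [-0.2  0.2 -0.4] g 55.4 t 15.75
```

```bash
python3 -m jog '[{"slide":[2,0.4,20],"rot":[0,0,0.2],"grip":-1},{"slide":[0,0,18],"rot":[0,0,0],"grip":-1},{"slide":[0,0,8],"rot":[0,0,0],"grip":-1},{"slide":[0,0,0],"rot":[0,0,0],"grip":-1},{"slide":[0,0,0],"rot":[0,0,0],"grip":-1}]'
python3 -c "
from h import *
go(550.1,-275,79.8,-18)"
```

```text
time: 16.25
position: [550.5, -275.3, 100.0]
ee_rot: [3.142, -0.0, -0.317]
wrist_force: [0.5, 0.4, -1.2]
grip_width: 55.4
slide [-0.5 -0.1 20.2] len 20.0 rotz -0.14 z tilt [ 2.e-04 -1.e-04 -1.e+00] pos [ 550.5 -275.3  100. ] yaw -18.14 j6 1.38 F [ 0.5  0.4 -1.2] g 55.4 t 16.25
```

```bash
python3 -m jog '[{"slide":[-0.4,0,5],"rot":[0,0,0],"grip":-1},{"slide":[0,0,4],"rot":[0,0,0],"grip":-1},{"slide":[0,0,2],"rot":[0,0,0],"grip":-1},{"slide":[0,0,1],"rot":[0,0,0],"grip":-1},{"slide":[0,0,0],"rot":[0,0,0],"grip":-1}]'
python3 -m jog '[{"slide":[0,0,1],"rot":[0,0,0],"grip":-1},{"slide":[0,0,1],"rot":[0,0,0],"grip":-1},{"slide":[0,0,1],"rot":[0,0,0],"grip":-1},{"slide":[0,0,0],"rot":[0,0,0],"grip":-1}]'
python3 -m jog '[{"slide":[0,0,1],"rot":[0,0,0],"grip":-1},{"slide":[0,0,1],"rot":[0,0,0],"grip":-1},{"slide":[0,0,0],"rot":[0,0,0],"grip":-1}]'
```

```text
time: 16.75
position: [550.5, -275.6, 88.9]
ee_rot: [3.141, -0.002, -0.317]
wrist_force: [-2.4, 0.1, 8.2]
grip_width: 55.6
time: 17.15
position: [550.2, -275.4, 84.7]
ee_rot: [3.141, -0.001, -0.317]
wrist_force: [2.4, -0.3, 2.6]
grip_width: 55.8
time: 17.45
position: [550.0, -275.2, 82.4]
ee_rot: [-3.142, 0.0, -0.317]
wrist_force: [1.0, 0.7, 1.8]
grip_width: 55.8
```

Same force pattern as the blue tier; continue to the hard stop.

```bash
python3 -m jog '[{"slide":[0,0,1],"rot":[0,0,0],"grip":-1},{"slide":[0,0,1],"rot":[0,0,0],"grip":-1},{"slide":[0,0,1],"rot":[0,0,0],"grip":-1},{"slide":[0,0,0],"rot":[0,0,0],"grip":-1}]'
python3 -m jog '[{"slide":[0,0,1],"rot":[0,0,0],"grip":-1},{"slide":[0,0,1],"rot":[0,0,0],"grip":-1},{"slide":[0,0,0],"rot":[0,0,0],"grip":-1}]'
```

```text
time: 17.85
position: [549.8, -275.1, 79.8]
ee_rot: [-3.142, 0.001, -0.317]
wrist_force: [-1.6, -0.1, 5.2]
grip_width: 56.0
time: 18.15
position: [550.0, -275.2, 79.8]
ee_rot: [3.142, -0.0, -0.317]
wrist_force: [-11.4, 5.5, 24.1]
grip_width: 55.4
```

Stopped hard at 79.8, the predicted home height. Release, retreat, look.

```bash
python3 -m jog '[{"slide":[0,0,-1],"rot":[0,0,0],"grip":1},{"slide":[0,0,0],"rot":[0,0,0],"grip":1},{"slide":[0,0,0],"rot":[0,0,0],"grip":1},{"slide":[0,0,0],"rot":[0,0,0],"grip":1},{"slide":[0,0,0],"rot":[0,0,0],"grip":1},{"slide":[0,0,0],"rot":[0,0,0],"grip":1}]'
python3 -m jog '[{"slide":[0,0,-20],"rot":[0,0,0],"grip":1},{"slide":[0,0,-45],"rot":[0,0,0],"grip":1},{"slide":[0,0,-45],"rot":[0,0,0],"grip":1},{"slide":[0,0,-20],"rot":[0,0,0],"grip":1},{"slide":[0,0,0],"rot":[0,0,0],"grip":1},{"slide":[0,0,0],"rot":[0,0,0],"grip":1}]'
python3 - <<'E'
from h import *
c,tp,s=grab("wrist","wfin");img=c["img"];d=robot.capture("side");i2=d["img"]
cv2.imwrite('pics/s3.png',np.vstack([cv2.resize(i2[130:200,300:400],None,fx=6,fy=6,interpolation=cv2.INTER_CUBIC),img[130:310,20:620]])[:,:,::-1])
w=wells(img,(280,180,360,310),80);W=onplane("wrist",c,w,104,tp);W3=np.c_[W,[104]*len(W)]
print(len(w),W.mean(0),rect(W),((W3-tp[0])@tp[1]).mean(0))
go(550,-275,200,-18)
E
```

```text
time: 18.75
position: [550.0, -275.2, 78.5]
ee_rot: [-3.142, 0.0, -0.317]
wrist_force: [-0.2, 0.3, 0.3]
grip_width: 92.6
time: 19.35
position: [550.0, -275.2, 208.2]
ee_rot: [-3.142, 0.0, -0.317]
wrist_force: [0.6, 0.5, -0.6]
grip_width: 92.7
15 [ 547.94192026 -274.20074442] [ 547.9 -274.3   60.3   32.5  -18.2] [ -2.23739071  -0.33974255 104.22560137]
slide [ 0.4 -0.2  7. ] len 7.0 rotz -0.18 z tilt [-0.0019  0.001  -1.    ] pos [ 549.6 -275.1  207. ] yaw -18.18 j6 1.38 F [-0.5  0.3 -0.9] g 92.5 t 19.45
```

View pics/s3.png

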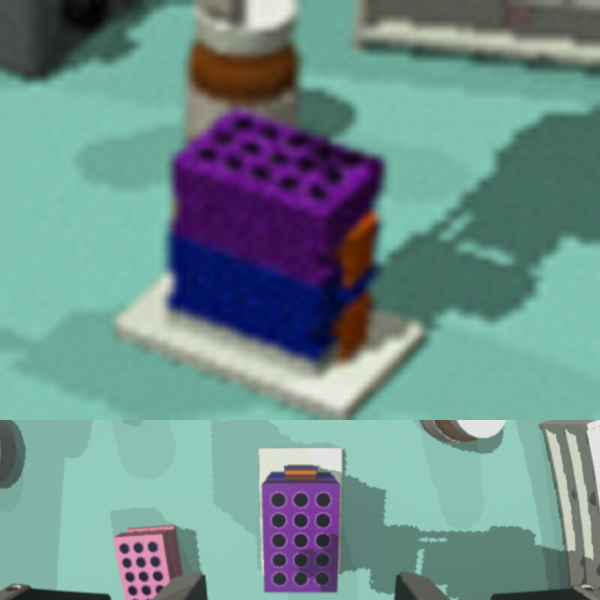

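```bash
python3 -c "
from cell import robot
print(robot.job_done())"
```

```text
the job is handed in; nothing more can be done
None
```

The rack is built and handed in at about 19.5 s: I pressed the blue tier onto the base first, then the purple tier onto the blue one. I then let go and moved the gripper clear of the rack.

**Seating:** Each tier came to a hard stop at the height predicted for fully home (tool height 35.0 mm for blue, 79.8 mm for purple). The push against the stop was 28 N for blue and 24 N for purple.

**Alignment:** In the last wrist picture the purple wells lie within 0.5 mm of where the blue ones were. Both tiers read about -18.2° against about -17.8° for the base. The side view shows no gap between tiers.

**Not fully confirmed:**
- **Catches:** I have no direct reading of them. They look closed in the pictures, and the push dropped off before each hard stop, as it would when they click over. For purple, the far catch is seen only from above.
- **Bystanders:** I did not measure the yellow tier or the other items again, but nothing touched them that I could see or feel.
- **Disagreement:** Before seating blue, my position estimates along the base's length differed by about 2 mm. I took a middle value and corrected it from the contact forces.

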